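# Let the table loom's front beam back one notch

## Task

The front beam of the table loom has been wound one notch too far, so its groove has gone past the top. With the fingertips only, lift the pawl off the front ratchet wheel and lay it back so that it stays off, gently push the wheel backward just one notch by its cross handle (top towards the pawl), then tip the pawl down again so that it sits fully in the teeth with the groove on top. Grip and lift nothing, and leave the things lying beside the loom where they are.

Things in the scene. Friction and masses are not known exactly. Their poses are not given: they have to be found in the camera images.
- loom: Wooden table loom fixed to the table, 390 mm wide (y), 520 deep (x -120 to 400), 345 high. Origin on the table below the front ratchet wheel's centre; z up, -x to the weaver's side (robot). The loom lies on the -y side: side board from y = -12 mm, 190 high for x -115 to -30, 135 high to x = 40; the beater (211 high) begins at x 110, the castle at x 175. The rear beam's ratchet, far right, is not concerned.
- wheel_centre (a point): On the axis (along the loom's y) of the front ratchet wheel, in the hand cross's plane: loom x 0, y 45, z 100 mm. Dark steel wheel 100 mm across, 10 thick (middle plane y = 0), ten saw teeth 10 mm deep, turning as one with the front beam (dark lengthwise groove 9 mm wide) and the wooden hand cross of four round spokes.
- wheel (a joint): Turn of the front wheel and beam, rad. 0: groove on top, a tooth face against the seated pawl. Positive: wound forward (top to loom +x). Starts about one notch (0.628 rad) forward. The seated pawl blocks turning back. The pawl drops home at 0 to 0.12, rides up a tooth's slope beyond that, and lands on a tooth's top below -0.03. Stays where it is left; about 4 N at a spoke turns it.
- spoke_end (a point): Outer end of the hand cross's upper spoke: round, 12 mm thick, reaching 80 mm from the axis, in the plane loom y = 45 mm, hub 38 mm across. At the start it leans about 20 degrees from upright to the loom's +x; one notch back it leans 16 degrees to -x.
- pawl (a joint): Swing of the steel pawl, rad. 0: down, its nose at the bottom between two teeth. Grows as the nose lifts; the nose clears the teeth at about 0.2; 1.17: laid back on its rest peg. A weighted throw-over pawl: it balances at about 0.65 and falls by itself to the side it leans to; under 1 N at its pin moves it.
- pawl_pin (a point): Middle of the pawl's level finger pin: 12 mm thick, along the loom's y from 0 to 44 mm, this point at y = 22; 72 mm from the pivot (loom x -50, z 150 mm). Pawl down: x -12, z 211. Laid back: x -91, z 209, having swung over the top (z 222). Pushing the pin level to -x lifts the nose and throws the pawl back; pushing it to +x lets it down.
- pawl_nose (a point): Middle of the pawl's rounded nose (8 mm thick), 56 mm from the pivot, in the wheel's plane; 144 mm above the table when down in the teeth near the top of the wheel, 199 mm when laid back.
- scissors: Scissors lying on the table beside the loom, 190 mm long, 80 mm wide; origin on the table under their middle.
- glue_bottle: White plastic glue bottle with a pointed nozzle, upright, 48 mm across, 140 mm high; origin under its middle.
- tie_bar: Flat wooden tie-on bar that goes into the beam's groove later, lying on the table, 300 x 16 x 8 mm; origin under its middle.

How it is judged:
By the outcome, as a careful person would: the job done as asked, in the order asked, and still so for the second after the job is handed in, with the robot touching nothing.
It also fails if it takes over 56 s, if anything falls off the work surface, if the arm or the gripper's body presses on something with over 40 N, if the wrist force passes 120 N, or if a joint passes its speed limit or range.

## Robot

A 6-joint arm with a two-finger parallel gripper is mounted at the origin on the work surface. World frame = base frame: x ahead of the robot, y to its left, z up, the work surface at z = 0. Lengths are in m, angles in rad, forces in N, time in s.
With the tool pointing down it reaches from about 0.35 to 0.85 m from the base axis. Payload 8.1 kg.
Tool frame: the origin (TCP) lies on the mounting face of the last link; the fingertips stand 173 mm ahead of it and the grasp point (between the pads) lies 155 mm ahead of it (r.hold_point_z is the distance from the TCP to the grasp point, in m); z points along the fingers, x is the direction in which the jaws open and shut, and the axes are right-handed (so a half turn about z gives the same grasp; the last joint's range is limited). The gripper opens to 85 mm and grips with 20 to 120 N. Pads are 22 mm wide; open, the fingers measure 114 mm over their backs; the gripper's body (76 mm by 85 mm) begins 54 mm behind the grasp point. The pads swing forward as they close: fully open they stand 13 mm farther back than shut.
Start: joints at [-1.25, 0.13, 1.488, -0, 1.523, -0.085], TCP at [0.237, -0.551, 0.405] pointing down, gripper open.
Joint ranges: [-2.96, 2.96], [-0.89, 2.26], [0.02, 2.5], [-1.34, 4.48], [0, 2.73], [-2.66, 2.66]. Speed limits (rad/s): [2.39, 2.39, 2.79, 3.14, 3.14, 3.14].

## Interface

Orientations are given as a unit quaternion [x, y, z, w].
In Python, from rig import r gives the robot as it stands.
- The arm moves only by the shell command python3 -m creep 'ROWS' [OPENING]. ROWS is JSON, a list of rows, each an object of numbers: "dx", "dy", "dz": the shift along the world's x, y, z in cm; "spin": the turn about the world's z in degrees. In form: [{"dx": .., "dy": .., "dz": .., "spin": ..}, ...]. A call has exactly 8 rows; each row is the pose to reach, as a shift and turn from the pose commanded when the call began; what a row does not reach only later rows make up. A row lasts 1/10 s, in which the tool goes at most 50 mm and 8.59 degrees, less where a joint would pass 70% of its speed; a pose out of reach is approached as far as the arm can. A call with a gripper value outside its range is refused whole. OPENING is the finger opening in cm, from 0 to 8.54, set as the call begins (- or left out, the last holds). The fingers move at their own pace and stop on an object; the grip force is fixed at half the most. Time passes only in rows, so rows that repeat a pose let the fingers close, or fill a call up. It gives the time, the measured TCP pose, the force and the opening at its end, in the units of the state.
- r.state(): the state, without advancing time (a new reading comes with each control period).
- r.camera(name): name is "scene" or "top" or "wrist"; returns (picture, depth): 400x640x3 uint8, blue, green, red; 400x640 float32, m along the optical axis (not along the pixel's ray), 0 where there is no reading.
- r.camera_model(name): a dict with "intrinsics" (3x3 intrinsics, pixels), "R" (3x3) and "t" (3): a world point X has camera coordinates R X + t; the wrist camera has in their place "mount" (4x4, takes a point from camera to tool coordinates, whose origin is the TCP and whose axes are the tool frame's). Camera axes: x right, y down, z forward; pixel columns grow to the right and rows downward; lengths in m; the calibration is good to about 2 mm. The wrist camera is an equidistant fisheye: a pixel r from the principal point sees the ray r / f radians off the axis. A picture is of the moment at which its call begins: read the wrist's pose just before it. camera_model takes no time and is no camera call.
- r.finish_job(): hands the job in, once; it reports no verdict.
Trained networks look in the newest picture that a camera, given by its name, has taken for a name from the list of things; names that differ only in an ending like _2 or _b are one class to them, and where a whole thing is asked for, a point or a joint stands for the part that bears it (a point fixed in the world has none). Each returns a list of dicts, best first, with "conf" (0 to 1); they miss things now and then, are a little off and sometimes report something else, mostly with a low value. They report only what shows in the picture. A call takes as long as a camera call.
- r.outline_of(thing, camera): "pixels" (400x640 bool, what is visible of it) and "bbox" ([left, top, right, bottom] in pixels, round what is visible of it).
The state is a dict: "t": time; "joint_pos": joint angles; "dq": joint speeds; "effort": joint torques, N m; "tcp_pos": TCP position; "orientation": TCP orientation; "force": force on the tool from outside, world axes, zero at the start; "moment": the same for the moment, N m; "grip_width": opening from 0.0 (shut) to 1.0 (fully open).
Only numpy, scipy, OpenCV 4.12 (cv2) and the standard library are available. Lean on these libraries where they do the work, as an engineer would, in place of code of your own. Each camera call takes 0.05 s, during which the arm holds its last target.

## Working session

There is one attempt and no reset: what is moved stays moved. The work goes in short steps, Python scripts to look and compute and a shell command to move; the robot and the scene stay as the last step left them, time stands still between calls to the robot, and variables do not carry over. Pictures are saved under pics/ and viewed, and the job is handed in when it is done.

```bash
ls; mkdir -p pics
cat > h.py <<'E'
import numpy as np,cv2
from rig import r
def snap(n,f):
    s=r.state(); im,d=r.camera(n); cv2.imwrite('pics/'+f+'.png',im); np.save('pics/'+f+'.npy',d); return s,im,d
def w(n,u,v,z):
    m=r.camera_model(n);K=np.array(m['intrinsics']);R=np.array(m['R']);t=np.array(m['t'])
    c=np.linalg.inv(K)@np.array([u,v,1.])*z
    return R.T@(c-t)
def proj(n,X):
    m=r.camera_model(n);K=np.array(m['intrinsics']);R=np.array(m['R']);t=np.array(m['t'])
    c=R@np.array(X)+t; p=K@c; return p[:2]/p[2],c[2]
E
python3 - <<'E'
from h import *
for n in ['scene','top','wrist']: snap(n,n+'0')
print(r.state())
for n in ['scene','top']: print(r.camera_model(n))
E
```

```text
pics
{'t': 0.15, 'joint_pos': array([-1.25040046e+00,  1.31060535e-01,  1.48904250e+00,  1.01372516e-05,
        1.52300853e+00, -8.54022065e-02]), 'dq': array([ 2.68115143e-03, -1.80662153e-03, -3.69762423e-03,  7.49962034e-04,
        1.25310840e-03,  6.67301305e-05]), 'effort': array([-1.14582046e-03, -5.70065439e+01, -5.01157773e+01, -1.69736923e-04,
        9.80252400e-03,  6.60806995e-05]), 'tcp_pos': array([ 0.2368174 , -0.55109783,  0.40383435]), 'orientation': array([ 8.35090083e-01, -5.50112695e-01, -5.93132446e-04, -4.74337145e-04]), 'force': array([ 0.02652482,  0.09446157, -0.32181057]), 'moment': array([ 0.04652425, -0.02147442, -0.05449887]), 'grip_width': 0.9975513921355195}
{'intrinsics': array([[455.32892374,   0.        , 319.20073506],
       [  0.        , 455.32892374, 209.20506187],
       [  0.        ,   0.        ,   1.        ]]), 'R': array([[-0.19399305,  0.98096361,  0.00878084],
       [ 0.63825928,  0.13300787, -0.75824402],
       [-0.74497771, -0.14148961, -0.65191172]]), 't': array([-0.14667649, -0.31031505,  1.54943106])}
{'intrinsics': array([[489.30347618,   0.        , 318.05248492],
       [  0.        , 489.30347618, 204.17866984],
       [  0.        ,   0.        ,   1.        ]]), 'R': array([[-0.18136332, -0.98340639, -0.004385  ],
       [-0.9567696 ,  0.1774783 , -0.23042001],
       [ 0.22737475, -0.03759431, -0.97308139]]), 't': array([0.37896751, 0.6039263 , 0.82641256])}
```

View pics/scene0.png

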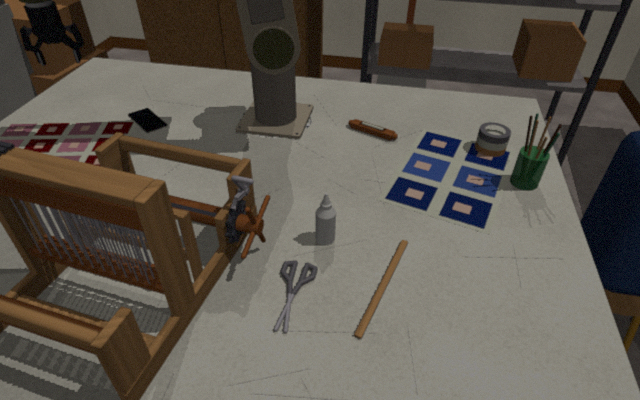

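View pics/top0.png

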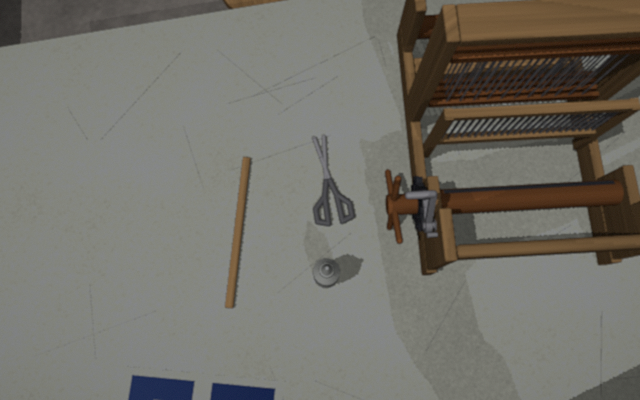

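View pics/wrist0.png

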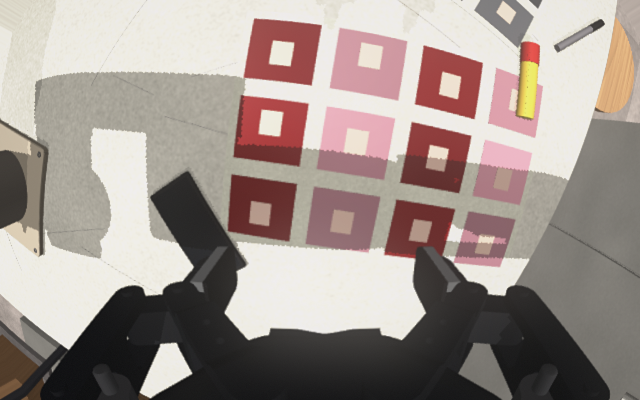

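Run:
```python
from h import *
def cloud(n):
    d=np.load(f'pics/{n}0.npy'); m=r.camera_model(n);K=np.array(m['intrinsics']);R=np.array(m['R']);t=np.array(m['t'])
    v,u=np.mgrid[:400,:640]; c=np.stack([(u-K[0,2])/K[0,0]*d,(v-K[1,2])/K[1,1]*d,d],-1)
    X=(c-t)@R; X[d==0]=np.nan; return X
for n in ['scene','top']:
    X=cloud(n); np.save(f'pics/X{n}.npy',X)
    for th in ['loom','wheel','pawl','pawl_pin','spoke_end','glue_bottle','scissors','tie_bar']:
        o=r.outline_of(th,n)
        for q in o[:2]:
            P=X[q['pixels']]; print(n,th,round(q['conf'],2),np.array(q['bbox']).round(),np.nanmedian(P,0).round(3),np.nanmin(P,0).round(3),np.nanmax(P,0).round(3))
            if th in('loom','wheel','pawl'): np.save(f'pics/m_{n}_{th}.npy',q['pixels']) if q is o[0] else 0
X=np.load('pics/Xtop.npy')
im=np.full((400,640,3),40,np.uint8)
Z=X[...,2]; 
# close-up heightmap
c=cv2.imread('pics/top0.png')[120:300,360:500]; cv2.imwrite('pics/topc.png',cv2.resize(c,None,fx=4,fy=3.3,interpolation=2))
c=cv2.imread('pics/scene0.png')[150:280,170:310]; cv2.imwrite('pics/scc.png',cv2.resize(c,None,fx=4.4,fy=4.4,interpolation=2))
```

```text
scene loom 0.6 [168. 194. 272. 257.] [0.636 0.09  0.114] [ 0.429 -0.154 -0.006] [0.802 0.147 0.287]
scene loom 0.56 [  0. 134. 273. 400.] [ 0.816 -0.042  0.163] [ 0.202 -0.732 -0.006] [1.023 0.147 0.343]
scene wheel 0.75 [169. 197. 274. 258.] [0.636 0.09  0.115] [ 0.429 -0.08  -0.005] [0.731 0.147 0.21 ]
scene pawl 0.79 [229. 175. 253. 211.] [0.616 0.095 0.172] [0.549 0.077 0.142] [0.639 0.133 0.218]
scene pawl_pin 0.57 [230. 175. 251. 211.] [0.615 0.095 0.161] [0.551 0.07  0.114] [0.636 0.132 0.218]
scene pawl_pin 0.28 [170. 196. 272. 258.] [0.636 0.09  0.115] [ 0.429 -0.169 -0.005] [0.802 0.147 0.301]
scene spoke_end 0.59 [167. 195. 272. 256.] [0.636 0.09  0.115] [ 0.42  -0.169 -0.005] [0.802 0.147 0.301]
scene glue_bottle 0.77 [319. 194. 338. 245.] [0.557 0.274 0.067] [ 0.418  0.228 -0.003] [0.566 0.295 0.137]
scene glue_bottle 0.48 [357. 244. 410. 341.] [0.681 0.418 0.006] [ 0.506  0.379 -0.005] [0.806 0.467 0.011]
scene scissors 0.87 [276. 262. 316. 334.] [0.693 0.232 0.009] [ 0.638  0.195 -0.004] [0.823 0.271 0.014]
scene tie_bar 0.92 [354. 241. 409. 340.] [0.682 0.418 0.006] [
[... 262 characters left out ...]
385.   0. 640. 279.] [ 0.767 -0.087  0.149] [ 0.46  -0.456 -0.008] [1.1   0.147 0.337]
top pawl 0.61 [407. 191. 438. 234.] [0.606 0.096 0.194] [0.562 0.063 0.134] [0.625 0.133 0.218]
top pawl_pin 0.66 [410. 189. 436. 231.] [0.605 0.096 0.19 ] [0.566 0.085 0.132] [0.622 0.131 0.218]
top spoke_end 0.94 [386. 171. 623. 245.] [ 0.602 -0.052  0.118] [ 0.558 -0.267 -0.006] [0.721 0.147 0.215]
top glue_bottle 0.61 [314. 261. 339. 288.] [0.534 0.272 0.093] [ 0.515  0.248 -0.004] [0.563 0.295 0.141]
top scissors 0.87 [312. 135. 356. 228.] [0.679 0.233 0.008] [ 0.631  0.194 -0.006] [0.817 0.273 0.015]
top tie_bar 0.94 [222. 157. 248. 308.] [0.653 0.423 0.006] [ 0.512  0.379 -0.   ] [0.802 0.466 0.011]
```

View pics/topc.png

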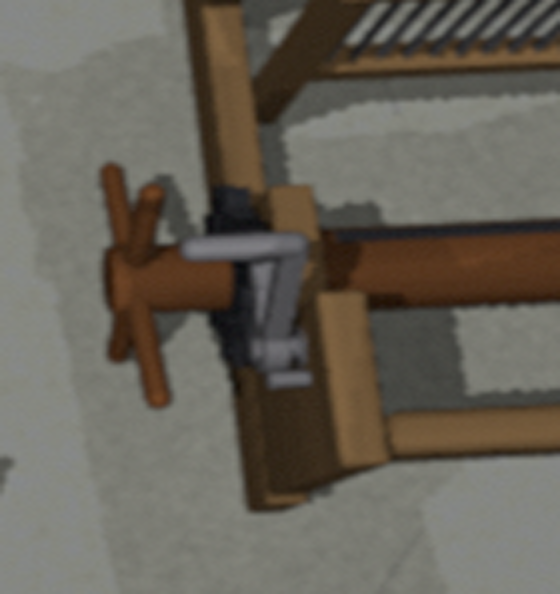

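View pics/scc.png

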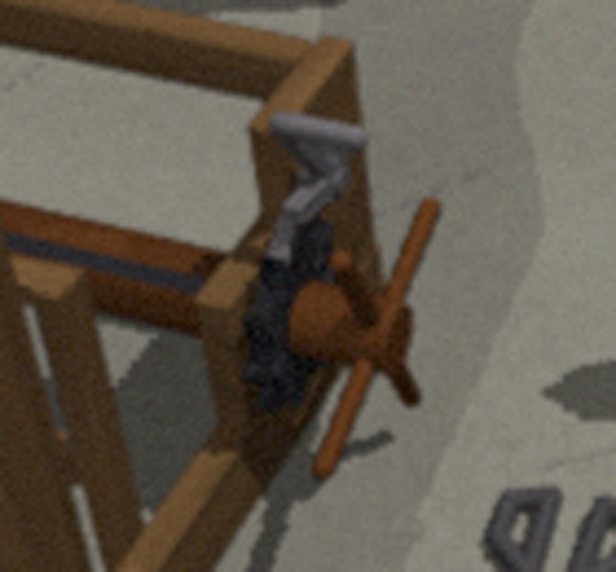

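Run:
```python
from h import *
from scipy.optimize import minimize
for n in ['top','scene']:
    X=np.load(f'pics/X{n}.npy').reshape(-1,3)
    X=X[np.isfinite(X[:,2])&(X[:,0]>.4)&(X[:,0]<1.1)&(X[:,1]<.16)&(X[:,1]>-.4)]
    # pin & arm high points
    P=X[(X[:,2]>.197)&(X[:,0]<.66)&(X[:,1]>.03)]; print(n,'high',len(P)); 
    for p in P[np.argsort(-P[:,1])][:60:3]: print(p.round(4))
    # sideboard top z .19
    P=X[(abs(X[:,2]-.19)<.004)&(X[:,0]<.64)&(X[:,1]>.03)]; print('board top',P.min(0),P.max(0),len(P))
```

```text
top high 279
[0.6205 0.1328 0.2086]
[0.6172 0.1319 0.2082]
[0.6149 0.1312 0.2103]
[0.6187 0.131  0.2144]
[0.6218 0.1302 0.2141]
[0.6182 0.1297 0.2151]
[0.6135 0.129  0.2143]
[0.6129 0.1283 0.2097]
[0.6193 0.128  0.2161]
[0.615  0.1268 0.2129]
[0.6164 0.1267 0.2139]
[0.6205 0.1262 0.2161]
[0.6159 0.1254 0.2149]
[0.6187 0.1251 0.2163]
[0.6141 0.1243 0.2148]
[0.6157 0.1238 0.2144]
[0.6201 0.123  0.2155]
[0.6221 0.1222 0.2136]
[0.6188 0.1213 0.2131]
[0.6203 0.121  0.2135]
board top [0.50795607 0.03002642 0.18601588] [0.6063723  0.09673094 0.1939873 ] 917
scene high 133
[0.6243 0.1335 0.2102]
[0.6177 0.1316 0.2126]
[0.6213 0.1309 0.2152]
[0.6252 0.1295 0.2102]
[0.6239 0.1293 0.2118]
[0.6146 0.1285 0.2124]
[0.6263 0.1276 0.2082]
[0.6193 0.126  0.2155]
[0.6262 0.1256 0.2103]
[0.6205 0.1244 0.2161]
[0.6253 0.1231 0.2093]
[0.6267 0.1215 0.2101]
[0.6239 0.1206 0.2104]
[0.6255 0.1194 0.2139]
[0.6238 0.1182 0.2074]
[0.6171 0.1167 0.215 ]
[0.6232 0.1162 0.2117]
[0.6187 0.1152 0.2159]
[0.6239 0.1144 0.212 ]
[0.623  0.1135 0.206 ]
board top [0.51013815 0.03071801 0.18602955] [0.61070579 0.09684569 0.19336852] 253
```

Run:
```python
from h import *
X=np.concatenate([np.load(f'pics/X{n}.npy').reshape(-1,3) for n in ['top','scene']])
X=X[np.isfinite(X[:,2])&(X[:,0]>.45)&(X[:,0]<1.15)&(X[:,1]<.16)&(X[:,1]>-.4)]
# side board outer face: histogram search over yaw, in bands of z
P=X[(X[:,2]>.015)&(X[:,2]<.185)&(X[:,1]>0)]
for name,P,ang0 in [('side',P,0),('front rail etc',X[(X[:,2]>.03)&(X[:,2]<.34)],90)]:
    best=[]
    for a in np.arange(-20,20,.25):
        t=np.radians(a); 
        if ang0==0: y=-np.sin(t)*P[:,0]+np.cos(t)*P[:,1]
        else: y=np.cos(t)*P[:,0]+np.sin(t)*P[:,1]
        h,e=np.histogram(y,np.arange(-1,1.3,.002)); i=h.argmax(); best.append((h[i],a,e[i]+.001))
    print(name,sorted(best)[-6:])
# heightmap render
S=1000;im=np.zeros((600,720),np.float32)
for p in X[np.argsort(X[:,2])]:
    i=int((1.1-p[0])*S);j=int((.2-p[1])*S)
    if 0<=i<600 and 0<=j<720: im[i,j]=p[2]
im=cv2.dilate(im,np.ones((3,3)))
cv2.imwrite('pics/hm.png',cv2.applyColorMap((im/.35*255).clip(0,255).astype(np.uint8),cv2.COLORMAP_JET))
```

```text
side [(np.int64(3119), np.float64(-6.5), np.float64(0.14300000000000102)), (np.int64(3228), np.float64(-7.75), np.float64(0.16300000000000103)), (np.int64(3939), np.float64(-6.75), np.float64(0.14700000000000102)), (np.int64(4249), np.float64(-7.5), np.float64(0.15700000000000103)), (np.int64(4884), np.float64(-7.25), np.float64(0.15500000000000103)), (np.int64(5472), np.float64(-7.0), np.float64(0.15100000000000102))]
front rail etc [(np.int64(1941), np.float64(-4.5), np.float64(0.7910000000000016)), (np.int64(1993), np.float64(-7.0), np.float64(0.7930000000000016)), (np.int64(1998), np.float64(-9.5), np.float64(0.8390000000000016)), (np.int64(2013), np.float64(-7.25), np.float64(0.7850000000000016)), (np.int64(2063), np.float64(-5.25), np.float64(0.7890000000000016)), (np.int64(2078), np.float64(-5.5), np.float64(0.7890000000000016))]
```

View pics/hm.png

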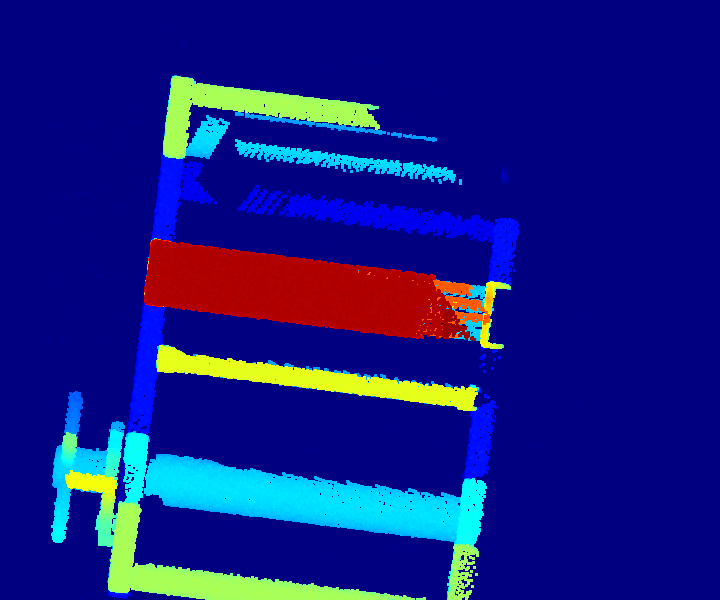

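```bash
python3 -m creep '[{"dx":1,"dy":4,"dz":5,"spin":-4},{"dx":2.3,"dy":8.4,"dz":6,"spin":-8},{"dx":3.6,"dy":12.8,"dz":6,"spin":-12},{"dx":4.9,"dy":17.2,"dz":6,"spin":-16},{"dx":6.2,"dy":21.6,"dz":6,"spin":-20},{"dx":7.5,"dy":26,"dz":6,"spin":-24},{"dx":8.8,"dy":30.4,"dz":6,"spin":-28},{"dx":10,"dy":34.8,"dz":6,"spin":-30}]' 0
```

```text
t: 1.75
tcp_pos: [0.3369, -0.2015, 0.4649]
orientation: [-0.663, 0.749, -0.0, 0.0]
force: [1.6, -0.1, -0.5]
grip_width: -0.002
```

```bash
python3 -m creep '[{"dx":1,"dy":4,"dz":0,"spin":0},{"dx":2,"dy":8,"dz":0,"spin":0},{"dx":3,"dy":12,"dz":0,"spin":0},{"dx":4,"dy":16,"dz":0,"spin":0},{"dx":5,"dy":20,"dz":0,"spin":0},{"dx":6,"dy":24,"dz":0,"spin":0},{"dx":7,"dy":28,"dz":0,"spin":0},{"dx":8.3,"dy":31.5,"dz":0,"spin":0}]' 0
python3 - <<'E'
from h import *
s,im,d=snap('wrist','wrist1');print(s['tcp_pos'],s['t'])
E
```

```text
t: 2.55
tcp_pos: [0.4197, 0.1139, 0.4651]
orientation: [-0.665, 0.747, -0.0, 0.0]
force: [0.8, -0.7, 0.5]
grip_width: 0.001
[0.41969621 0.11386352 0.46509246] 2.55
```

View pics/wrist1.png

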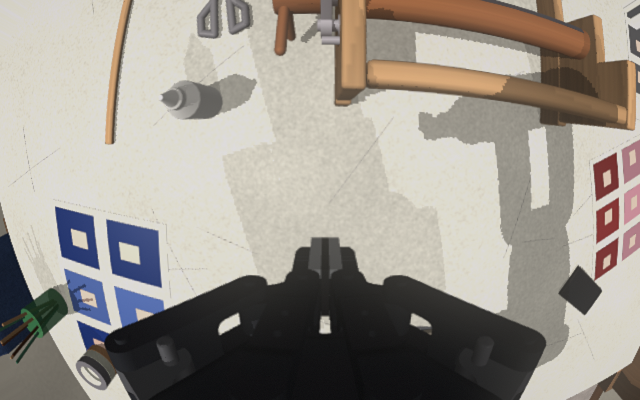

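```bash
python3 -m creep '[{"dx":3.5,"dy":0,"dz":0,"spin":0},{"dx":7,"dy":-0.1,"dz":0,"spin":0},{"dx":10.5,"dy":-0.2,"dz":0,"spin":0},{"dx":14,"dy":-0.2,"dz":0,"spin":0},{"dx":17.5,"dy":-0.3,"dz":0,"spin":0},{"dx":21,"dy":-0.3,"dz":0,"spin":0},{"dx":23.4,"dy":-0.3,"dz":-1.5,"spin":0},{"dx":23.4,"dy":-0.3,"dz":-4,"spin":0}]' 0
python3 - <<'E'
from h import *
s,im,d=snap('scene','scene2');print(s['tcp_pos'],s['force'])
cv2.imwrite('pics/s2.png',cv2.resize(im[60:290,140:400],None,fx=3,fy=2.6))
tp=s['tcp_pos'];print(proj('scene',tp-[0,0,.173]))
print([proj('scene',[.6259-.0119+.1219*y,.0876+.00146+.9925*y,.211])[0] for y in (0,.044)])
E
```

```text
t: 3.4
tcp_pos: [0.6565, 0.1083, 0.4252]
orientation: [-0.664, 0.748, -0.001, 0.001]
force: [0.0, -0.7, -0.7]
grip_width: 0.003
[0.65648753 0.1082709  0.42518091] [ 0.04663791 -0.65128529 -0.72319212]
(array([233.57545073, 173.98444363]), np.float64(0.8806435861891805))
[array([233.84007858, 177.02387669]), array([253.33528867, 181.18416824])]
```

View pics/s2.png

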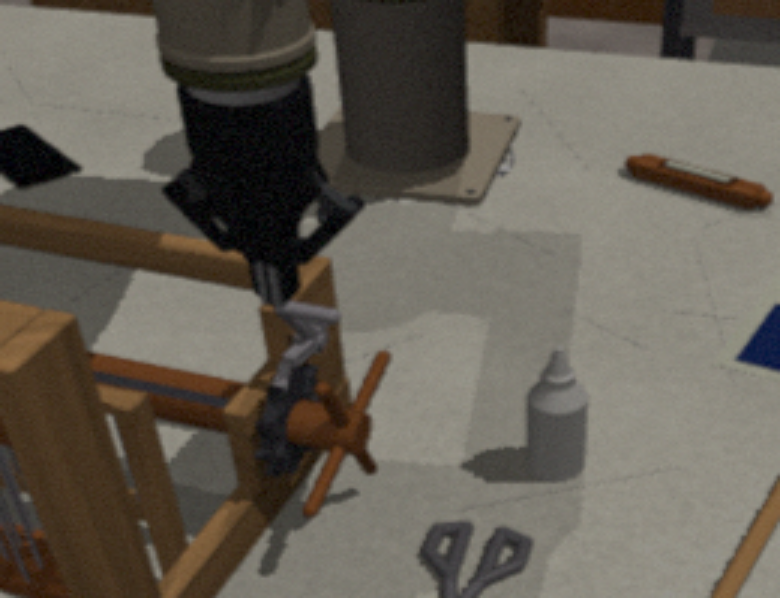

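```bash
python3 -m creep '[{"dx":0,"dy":0.1,"dz":-1.5,"spin":0},{"dx":0,"dy":0.2,"dz":-3,"spin":0},{"dx":0,"dy":0.2,"dz":-4.5,"spin":0},{"dx":0,"dy":0.2,"dz":-5.5,"spin":0},{"dx":0,"dy":0.2,"dz":-5.5,"spin":0},{"dx":-0.5,"dy":0.25,"dz":-5.5,"spin":0},{"dx":-1,"dy":0.3,"dz":-5.5,"spin":0},{"dx":-1.4,"dy":0.35,"dz":-5.5,"spin":0}]' 0
python3 - <<'E'
from h import *
s,im,d=snap('scene','scene3');print(s['tcp_pos'],s['force'])
s,im2,d=snap('top','top3')
cv2.imwrite('pics/s3.png',np.hstack([cv2.resize(im[120:240,180:300],None,fx=3.3,fy=3.3),cv2.resize(im2[130:250,360:480],None,fx=3.3,fy=3.3)]))
E
```

```text
t: 4.25
tcp_pos: [0.6396, 0.1123, 0.3708]
orientation: [-0.664, 0.748, -0.0, 0.001]
force: [-0.2, 1.2, 0.6]
grip_width: 0.002
[0.63959687 0.11232454 0.37082103] [-0.17248325  1.16804183  0.55262213]
```

View pics/s3.png

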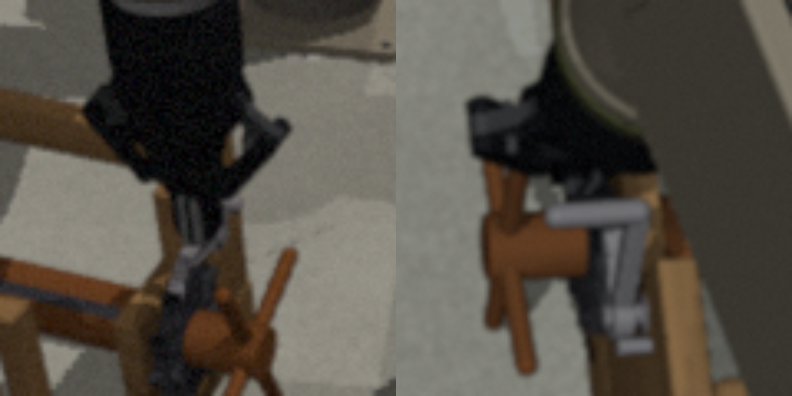

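```bash
python3 -m creep '[{"dx":-0.4,"dy":0.05,"dz":0,"spin":0},{"dx":-0.8,"dy":0.1,"dz":0,"spin":0},{"dx":-1.2,"dy":0.15,"dz":0,"spin":0},{"dx":-1.6,"dy":0.2,"dz":0,"spin":0},{"dx":-2.0,"dy":0.25,"dz":0,"spin":0},{"dx":-2.4,"dy":0.3,"dz":0,"spin":0},{"dx":-2.8,"dy":0.35,"dz":0,"spin":0},{"dx":-3.2,"dy":0.4,"dz":0,"spin":0}]' 0
python3 - <<'E'
from h import *
s,im,d=snap('scene','scene4');print(s['tcp_pos'],s['force'])
s,im2,d=snap('top','top4')
cv2.imwrite('pics/s4.png',np.hstack([cv2.resize(im[120:240,180:300],None,fx=3.3,fy=3.3),cv2.resize(im2[150:270,360:480],None,fx=3.3,fy=3.3)]))
E
```

```text
t: 5.15
tcp_pos: [0.6075, 0.1163, 0.3696]
orientation: [-0.664, 0.747, 0.0, -0.0]
force: [0.4, -0.1, 0.4]
grip_width: 0.002
[0.6074637  0.11629634 0.36957446] [ 0.41072766 -0.12670663  0.36698947]
```

View pics/s4.png

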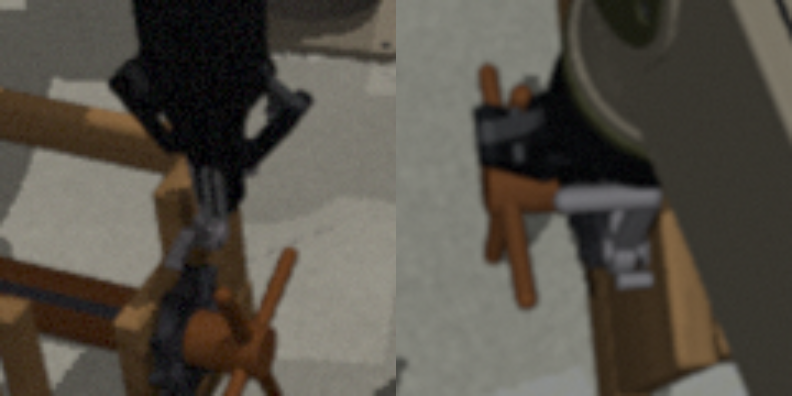

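```bash
python3 -m creep '[{"dx":-0.5,"dy":0.06,"dz":0,"spin":0},{"dx":-1,"dy":0.12,"dz":0,"spin":0},{"dx":-1.5,"dy":0.18,"dz":0,"spin":0},{"dx":-2.0,"dy":0.24,"dz":0,"spin":0},{"dx":-2.5,"dy":0.31,"dz":0,"spin":0},{"dx":-3,"dy":0.37,"dz":0,"spin":0},{"dx":-3.5,"dy":0.43,"dz":0,"spin":0},{"dx":-4,"dy":0.49,"dz":0,"spin":0}]' 0
python3 - <<'E'
from h import *
s,im,d=snap('scene','scene5');print(s['tcp_pos'],s['force'])
s,im2,d=snap('top','top5')
cv2.imwrite('pics/s5.png',np.hstack([cv2.resize(im[120:240,180:300],None,fx=3.3,fy=3.3),cv2.resize(im2[150:270,360:480],None,fx=3.3,fy=3.3)]))
E
```

```text
t: 6.05
tcp_pos: [0.5674, 0.1212, 0.3697]
orientation: [-0.664, 0.747, 0.0, -0.0]
force: [-0.2, -0.0, -0.5]
grip_width: 0.003
[0.56742484 0.12119891 0.3696846 ] [-0.23650143 -0.00270046 -0.47240001]
```

View pics/s5.png

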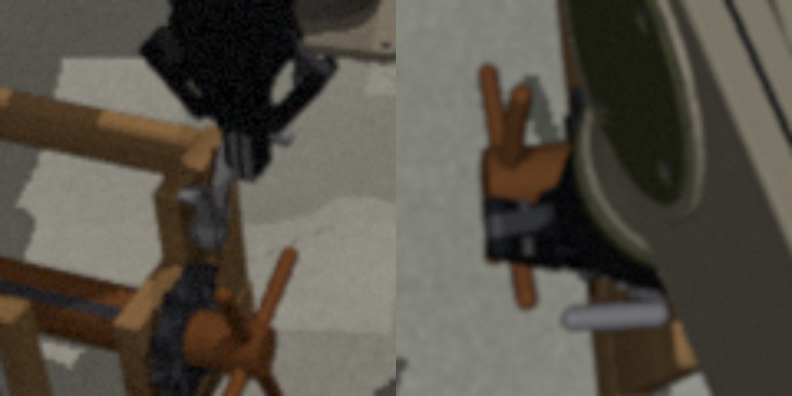

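```bash
python3 -m creep '[{"dx":0.5,"dy":0,"dz":2.5,"spin":0},{"dx":3.5,"dy":0,"dz":3,"spin":0},{"dx":6.5,"dy":0.3,"dz":3,"spin":0},{"dx":9.5,"dy":0.6,"dz":3,"spin":0},{"dx":12.2,"dy":0.9,"dz":3,"spin":0},{"dx":12.2,"dy":0.9,"dz":1,"spin":0},{"dx":12.2,"dy":0.9,"dz":-1.5,"spin":0},{"dx":12.2,"dy":0.9,"dz":-4.2,"spin":0}]' 0
python3 - <<'E'
from h import *
s,im,d=snap('scene','scene6');print(s['tcp_pos'],s['force'])
s,im2,d=snap('top','top6')
cv2.imwrite('pics/s6.png',np.hstack([cv2.resize(im[120:240,180:300],None,fx=3.3,fy=3.3),cv2.resize(im2[150:270,360:480],None,fx=3.3,fy=3.3)]))
E
```

```text
t: 6.95
tcp_pos: [0.6904, 0.1301, 0.3272]
orientation: [-0.664, 0.748, -0.0, 0.001]
force: [0.7, 0.8, -0.1]
grip_width: 0.002
[0.69041158 0.13009635 0.32720639] [ 0.73364306  0.79178038 -0.09133526]
```

View pics/s6.png

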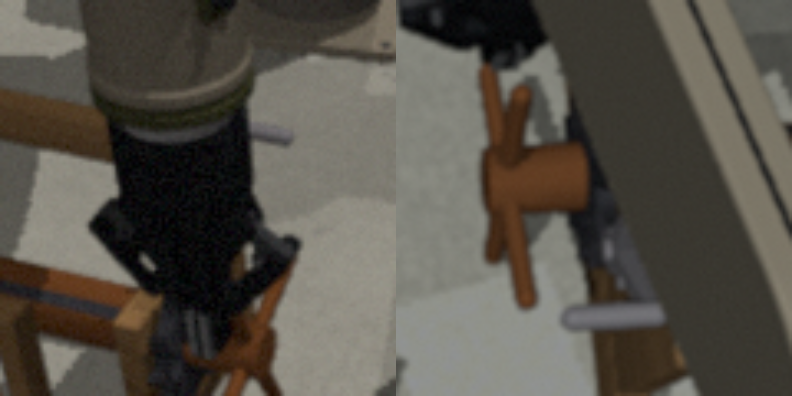

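Run:
```python
from h import *
im=cv2.imread('pics/scene6.png');im2=cv2.imread('pics/top6.png')
def L(x,y,z): return np.array([.6259+.9925*x+.1219*y,.0876-.1219*x+.9925*y,z])
for a in np.radians([20,110,200,290]):
    X=L(.08*np.sin(a),.045,.1+.08*np.cos(a))
    for n,i in(('scene',im),('top',im2)):
        p=proj(n,X)[0]; print(n,np.degrees(a),p.round()); cv2.circle(i,tuple(int(v) for v in p),2,(0,255,0),-1)
tp=r.state()['tcp_pos']
for dx in(-.011,.011):
  for dy in(-.0145,.0145):
    X=tp+L(dx,dy,0)-L(0,0,0)-[0,0,.173]
    for n,i in(('scene',im),('top',im2)):
        p=proj(n,X)[0]; cv2.circle(i,tuple(int(v) for v in p),1,(0,0,255),-1)
cv2.imwrite('pics/s6b.png',np.hstack([cv2.resize(im[150:270,180:300],None,fx=3.3,fy=3.3),cv2.resize(im2[150:270,360:480],None,fx=3.3,fy=3.3)]))
```

```text
scene 20.0 [247. 206.]
top 20.0 [399. 178.]
scene 110.0 [242. 257.]
top 110.0 [388. 169.]
scene 200.0 [263. 241.]
top 200.0 [389. 227.]
scene 290.0 [269. 195.]
top 290.0 [400. 244.]
```

View pics/s6b.png

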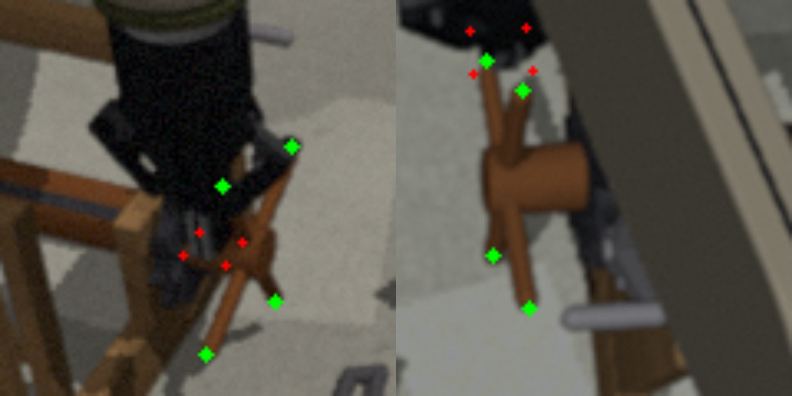

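```bash
python3 -m creep '[{"dx":-0.6,"dy":0.07,"dz":0,"spin":0},{"dx":-1.1,"dy":0.13,"dz":0,"spin":0},{"dx":-1.4,"dy":0.17,"dz":0,"spin":0},{"dx":-1.7,"dy":0.21,"dz":0,"spin":0},{"dx":-2.0,"dy":0.25,"dz":0,"spin":0},{"dx":-2.3,"dy":0.28,"dz":0,"spin":0},{"dx":-2.6,"dy":0.32,"dz":0,"spin":0},{"dx":-2.9,"dy":0.36,"dz":0,"spin":0}]' 0
python3 -m creep '[{"dx":-0.3,"dy":0.04,"dz":0,"spin":0},{"dx":-0.6,"dy":0.07,"dz":0,"spin":0},{"dx":-0.9,"dy":0.11,"dz":0,"spin":0},{"dx":-1.1,"dy":0.13,"dz":0,"spin":0},{"dx":-1.3,"dy":0.16,"dz":0,"spin":0},{"dx":-1.5,"dy":0.18,"dz":0,"spin":0},{"dx":-1.6,"dy":0.2,"dz":0,"spin":0},{"dx":-1.7,"dy":0.21,"dz":0,"spin":0}]' 0
cat > a.py <<'E'
from h import *
import sys
k=sys.argv[1]
def L(x,y,z): return np.array([.6259+.9925*x+.1219*y,.0876-.1219*x+.9925*y,z])
s,im,d=snap('scene','scene'+k);print(s['t'],s['tcp_pos'],s['force'])
s,im2,d=snap('top','top'+k)
tp=s['tcp_pos']-[.6259,.0876,0]; print('loom x,y',.9925*tp[0]-.1219*tp[1],.1219*tp[0]+.9925*tp[1])
for a,c in ((float(sys.argv[2]),(0,255,0)),):
  for q in (0,90,180,270):
    b=np.radians(a+q);X=L(.08*np.sin(b),.045,.1+.08*np.cos(b))
    for n,i in(('scene',im),('top',im2)):
        p=proj(n,X)[0]; cv2.circle(i,tuple(int(round(v)) for v in p),1,c,-1)
cv2.imwrite('pics/s%s.png'%k,np.hstack([cv2.resize(im[160:280,190:300],None,fx=3.5,fy=3.5),cv2.resize(im2[150:270,370:480],None,fx=3.5,fy=3.5)]))
E
python3 a.py 7 -10
```

```text
t: 7.85
tcp_pos: [0.6607, 0.1337, 0.3279]
orientation: [-0.664, 0.748, -0.0, 0.0]
force: [3.6, -0.8, 2.9]
grip_width: 0.001
t: 8.65
tcp_pos: [0.6438, 0.1358, 0.3278]
orientation: [-0.664, 0.748, -0.0, 0.0]
force: [3.7, -0.7, 2.4]
grip_width: -0.001
8.65 [0.64383177 0.13583354 0.32775644] [ 3.67967537 -0.68429693  2.37143614]
loom x,y 0.011845569883376126 0.05007570999109603
```

View pics/s7.png

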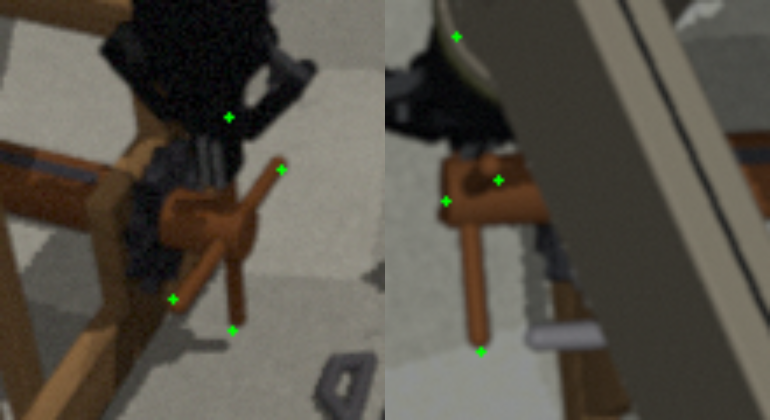

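```bash
python3 -m creep '[{"dx":-0.15,"dy":0.02,"dz":0,"spin":0},{"dx":-0.3,"dy":0.04,"dz":0,"spin":0},{"dx":-0.4,"dy":0.05,"dz":0,"spin":0},{"dx":-0.5,"dy":0.06,"dz":0,"spin":0},{"dx":-0.6,"dy":0.07,"dz":0,"spin":0},{"dx":-0.6,"dy":0.07,"dz":0,"spin":0},{"dx":-0.6,"dy":0.07,"dz":0,"spin":0},{"dx":-0.6,"dy":0.07,"dz":0,"spin":0}]' 0
python3 a.py 8 -12.5
```

```text
t: 9.55
tcp_pos: [0.6378, 0.1366, 0.3276]
orientation: [-0.664, 0.747, 0.0, -0.0]
force: [2.7, -0.2, 2.3]
grip_width: -0.002
9.55 [0.63776342 0.13658233 0.32757714] [ 2.74195922 -0.2265727   2.27533572]
loom x,y 0.005819203344843449 0.05003255374197613
```

View pics/s8.png

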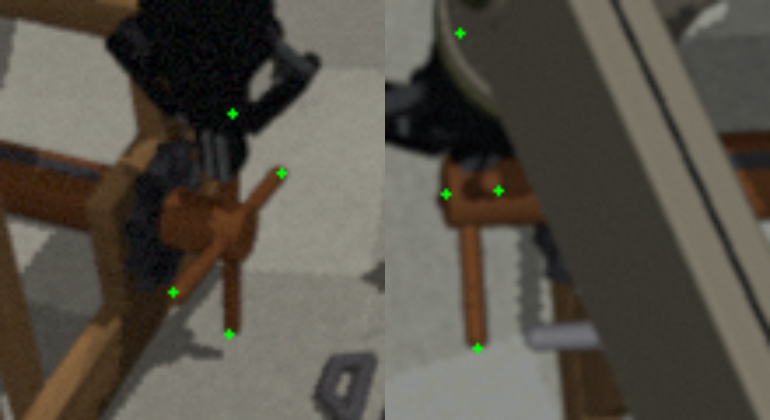

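```bash
python3 -m creep '[{"dx":1,"dy":-0.1,"dz":0,"spin":0},{"dx":2,"dy":-0.2,"dz":0,"spin":0},{"dx":3,"dy":-0.3,"dz":1,"spin":0},{"dx":3,"dy":-0.3,"dz":4,"spin":0},{"dx":3,"dy":-0.3,"dz":7.5,"spin":0},{"dx":3,"dy":-0.3,"dz":11,"spin":0},{"dx":0,"dy":-0.3,"dz":12,"spin":0},{"dx":-3.5,"dy":-0.3,"dz":12,"spin":0}]' 0
python3 -m creep '[{"dx":-3.5,"dy":0,"dz":0,"spin":0},{"dx":-7,"dy":0,"dz":0,"spin":0},{"dx":-10.5,"dy":0,"dz":0,"spin":0},{"dx":-13,"dy":0,"dz":0,"spin":0},{"dx":-13,"dy":0,"dz":0,"spin":0},{"dx":-13,"dy":0,"dz":0,"spin":0},{"dx":-13,"dy":0,"dz":0,"spin":0},{"dx":-13,"dy":0,"dz":0,"spin":0}]' 0
python3 a.py 9 -13
```

```text
t: 10.45
tcp_pos: [0.6028, 0.1335, 0.4496]
orientation: [-0.664, 0.748, -0.001, 0.001]
force: [-0.3, 0.5, 0.1]
grip_width: 0.004
t: 11.25
tcp_pos: [0.4735, 0.1335, 0.4473]
orientation: [-0.664, 0.748, 0.0, -0.0]
force: [0.5, -0.0, 0.3]
grip_width: -0.001
11.25 [0.47351311 0.13346088 0.44734146] [ 0.49346452 -0.00066762  0.25055382]
loom x,y -0.1568632020911685 0.02695299617025979
```

View pics/s9.png

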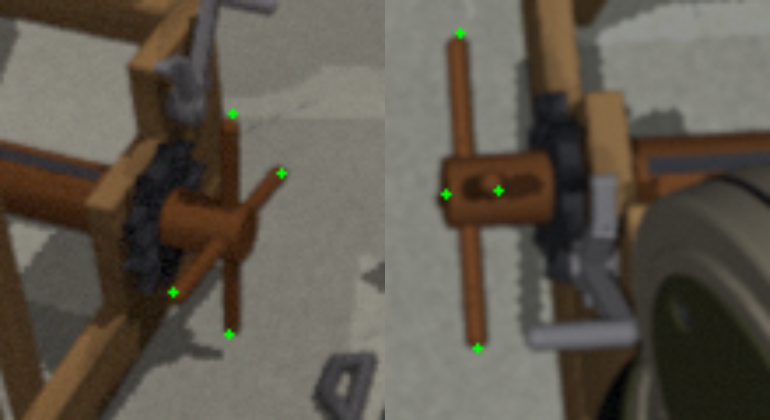

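```bash
cat > fit.py <<'E'
from h import *
import sys
from scipy.optimize import least_squares
def cl(n,k):
    d=np.load(f'pics/{n}{k}.npy'); m=r.camera_model(n);K=np.array(m['intrinsics']);R=np.array(m['R']);t=np.array(m['t'])
    v,u=np.mgrid[:400,:640]; c=np.stack([(u-K[0,2])/K[0,0]*d,(v-K[1,2])/K[1,1]*d,d],-1)
    X=((c-t)@R)[d>0]; X=X-[.6259,.0876,0]
    return np.stack([.9925*X[:,0]-.1219*X[:,1],.1219*X[:,0]+.9925*X[:,1],X[:,2]],-1)
def angle(k,ns=('scene','top')):
    for ns in (ns,)+tuple((n,) for n in ns):
        P=np.concatenate([cl(n,k) for n in ns]); P[:,2]-=.1
        rad=np.hypot(P[:,0],P[:,2]); P=P[(abs(P[:,1]-.045)<.012)&(rad>.026)&(rad<.082)]
        def res(p,full=True):
            x=P[:,0]-p[1];z=P[:,2]-p[2];ds=[]
            for q in range(4):
                b=p[0]+q*np.pi/2; al=x*np.sin(b)+z*np.cos(b); pe=x*np.cos(b)-z*np.sin(b)
                e=np.hypot(pe,P[:,1]-.045-p[3])-.006; e[al<0]=.1; ds.append(e)
            ds=np.array(ds); return ds[abs(ds).argmin(0),range(len(P))]
        best=min((least_squares(res,[a,0,0,0],loss='soft_l1',f_scale=.001) for a in np.radians(np.arange(-25,65,8))),key=lambda s:s.cost)
        print(k,ns,len(P),np.degrees(best.x[0]).round(2),(best.x[1:]*1000).round(1),'cost/pt mm',1000*np.sqrt(2*best.cost/len(P)))
for k in sys.argv[1:]: angle(k)
E
python3 fit.py 0 9
```

```text
0 ('scene', 'top') 960 21.72 [ 0.3 -1.7  0.3] cost/pt mm 0.9843086292223313
0 ('scene',) 390 21.54 [ 1.1 -1.5  0.4] cost/pt mm 1.0400669819673691
0 ('top',) 570 21.86 [-0.1 -1.8  0.1] cost/pt mm 0.8921746033126916
9 ('scene', 'top') 895 -9.92 [ 1.  -1.5  0.2] cost/pt mm 1.0122809481938697
9 ('scene',) 408 -9.87 [ 1.1 -1.4  0.2] cost/pt mm 0.994345244763654
9 ('top',) 487 -9.89 [ 0.1 -1.7  0.2] cost/pt mm 1.0150566731994084
```

```bash
python3 -m creep '[{"dx":3.5,"dy":0,"dz":0,"spin":0},{"dx":7,"dy":0,"dz":0,"spin":0},{"dx":10.5,"dy":0,"dz":0,"spin":0},{"dx":14,"dy":0,"dz":0,"spin":0},{"dx":17.5,"dy":-0.1,"dz":0,"spin":0},{"dx":20.8,"dy":-0.2,"dz":0,"spin":0},{"dx":20.8,"dy":-0.2,"dz":-2,"spin":0},{"dx":20.8,"dy":-0.2,"dz":-5.5,"spin":0}]' 0
python3 -m creep '[{"dx":0,"dy":0,"dz":-3,"spin":0},{"dx":0,"dy":0,"dz":-6,"spin":0},{"dx":0,"dy":0,"dz":-6.4,"spin":0},{"dx":-1,"dy":0.12,"dz":-6.4,"spin":0},{"dx":-2,"dy":0.25,"dz":-6.4,"spin":0},{"dx":-3,"dy":0.37,"dz":-6.4,"spin":0},{"dx":-3.6,"dy":0.44,"dz":-6.4,"spin":0},{"dx":-4,"dy":0.49,"dz":-6.4,"spin":0}]' 0
python3 a.py 10 -13
```

```text
t: 12.15
tcp_pos: [0.6831, 0.1312, 0.3939]
orientation: [-0.664, 0.748, -0.001, 0.002]
force: [1.3, 0.4, 0.3]
grip_width: 0.003
t: 12.95
tcp_pos: [0.641, 0.1365, 0.3299]
orientation: [-0.664, 0.747, -0.0, 0.001]
force: [0.5, -0.3, 0.3]
grip_width: -0.001
12.95 [0.64097801 0.13650708 0.32992651] [ 0.54761296 -0.29149553  0.26236615]
loom x,y 0.008652217153813282 0.05043978412726349
```

```bash
python3 -m creep '[{"dx":0,"dy":0,"dz":-0.2,"spin":0},{"dx":-0.15,"dy":0.02,"dz":-0.2,"spin":0},{"dx":-0.3,"dy":0.04,"dz":-0.2,"spin":0},{"dx":-0.45,"dy":0.05,"dz":-0.2,"spin":0},{"dx":-0.55,"dy":0.07,"dz":-0.2,"spin":0},{"dx":-0.65,"dy":0.08,"dz":-0.2,"spin":0},{"dx":-0.65,"dy":0.08,"dz":-0.2,"spin":0},{"dx":-0.65,"dy":0.08,"dz":-0.2,"spin":0}]' 0
python3 a.py 11 -13; python3 fit.py 11
```

```text
t: 13.85
tcp_pos: [0.6344, 0.1372, 0.3268]
orientation: [-0.664, 0.748, -0.0, 0.0]
force: [4.7, -0.9, -1.1]
grip_width: 0.002
13.85 [0.63443639 0.13720724 0.32678953] [ 4.71890192 -0.87863909 -1.06885607]
loom x,y 0.0024087807598552422 0.05030839450769985
11 ('scene', 'top') 728 -12.59 [11.   0.5  1.1] cost/pt mm 2.3348448626758667
11 ('scene',) 404 -6.79 [15.5  5.2  1.9] cost/pt mm 2.0458671719184442
11 ('top',) 324 78.01 [ 1.3 -2.3  0.6] cost/pt mm 1.2835797844077221
```

```bash
python3 -m creep '[{"dx":1,"dy":-0.1,"dz":0,"spin":0},{"dx":2.5,"dy":-0.3,"dz":0,"spin":0},{"dx":3,"dy":-0.3,"dz":1,"spin":0},{"dx":3,"dy":-0.3,"dz":4,"spin":0},{"dx":3,"dy":-0.3,"dz":7.5,"spin":0},{"dx":3,"dy":-0.3,"dz":11,"spin":0},{"dx":0,"dy":-0.3,"dz":12,"spin":0},{"dx":-3.5,"dy":-0.3,"dz":12,"spin":0}]' 0
python3 -m creep '[{"dx":-3.5,"dy":0,"dz":0,"spin":0},{"dx":-7,"dy":0,"dz":0,"spin":0},{"dx":-10.5,"dy":0,"dz":0,"spin":0},{"dx":-12.5,"dy":0,"dz":0,"spin":0},{"dx":-12.5,"dy":0,"dz":0,"spin":0},{"dx":-12.5,"dy":0,"dz":0,"spin":0},{"dx":-12.5,"dy":0,"dz":0,"spin":0},{"dx":-12.5,"dy":0,"dz":0,"spin":0}]' 0
python3 a.py 12 -13; python3 fit.py 12
```

```text
t: 14.75
tcp_pos: [0.5993, 0.1343, 0.4504]
orientation: [-0.664, 0.748, -0.001, 0.002]
force: [0.5, 0.6, 0.2]
grip_width: 0.004
t: 15.55
tcp_pos: [0.4749, 0.1342, 0.4467]
orientation: [-0.664, 0.748, 0.0, -0.0]
force: [-0.6, -1.0, 0.4]
grip_width: -0.002
15.55 [0.47494788 0.13417125 0.44665491] [-0.57173717 -1.01805163  0.39806669]
loom x,y -0.15551208036720507 0.027806397755697192
12 ('scene', 'top') 902 -13.24 [ 0.7 -1.4  0.2] cost/pt mm 1.0188318244194383
12 ('scene',) 417 -13.18 [ 0.8 -1.4  0.3] cost/pt mm 1.0006412292870999
12 ('top',) 485 -13.24 [-0.  -1.5  0.2] cost/pt mm 1.0258149550334326
```

View pics/s12.png

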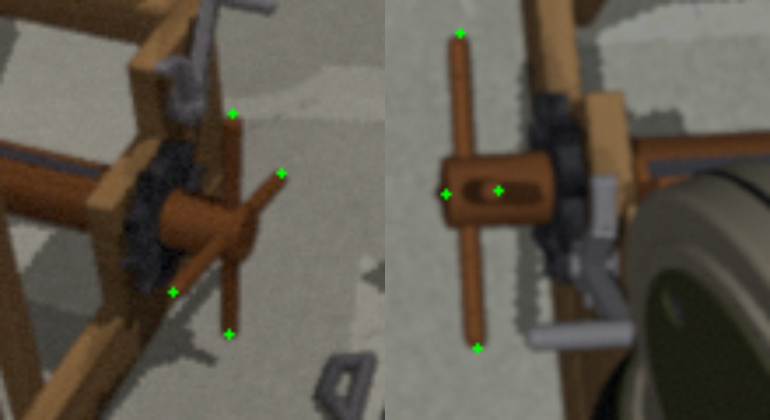

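```bash
python3 -m creep '[{"dx":0,"dy":-0.1,"dz":-3,"spin":0},{"dx":0,"dy":-0.1,"dz":-6,"spin":0},{"dx":0,"dy":-0.1,"dz":-7.8,"spin":0},{"dx":1,"dy":-0.22,"dz":-7.8,"spin":0},{"dx":2,"dy":-0.35,"dz":-7.8,"spin":0},{"dx":3,"dy":-0.47,"dz":-7.8,"spin":0},{"dx":3.5,"dy":-0.53,"dz":-7.8,"spin":0},{"dx":4,"dy":-0.59,"dz":-7.8,"spin":0}]' 0
python3 -m creep '[{"dx":0.5,"dy":-0.06,"dz":0,"spin":0},{"dx":1,"dy":-0.12,"dz":0,"spin":0},{"dx":1.5,"dy":-0.18,"dz":0,"spin":0},{"dx":2,"dy":-0.24,"dz":0,"spin":0},{"dx":2.5,"dy":-0.31,"dz":0,"spin":0},{"dx":3,"dy":-0.37,"dz":0,"spin":0},{"dx":3.5,"dy":-0.43,"dz":0,"spin":0},{"dx":4,"dy":-0.49,"dz":0,"spin":0}]' 0
python3 a.py 13 -13
```

```text
t: 16.45
tcp_pos: [0.5154, 0.1283, 0.3697]
orientation: [-0.664, 0.748, -0.0, 0.001]
force: [-0.8, -0.3, 0.1]
grip_width: -0.002
t: 17.25
tcp_pos: [0.5548, 0.1234, 0.3687]
orientation: [-0.664, 0.748, -0.0, 0.0]
force: [0.2, 0.2, 0.1]
grip_width: -0.0
17.25 [0.55480326 0.12336266 0.36866208] [0.1874727  0.17846484 0.08756738]
loom x,y -0.07445529032891733 0.026762709401553734
```

View pics/s13.png

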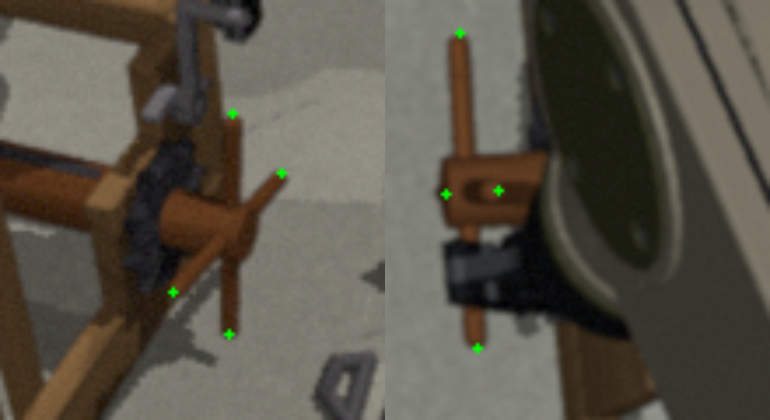

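```bash
python3 -m creep '[{"dx":0.3,"dy":-0.04,"dz":0,"spin":0},{"dx":0.6,"dy":-0.07,"dz":0,"spin":0},{"dx":0.9,"dy":-0.11,"dz":0,"spin":0},{"dx":1.2,"dy":-0.15,"dz":0,"spin":0},{"dx":1.5,"dy":-0.18,"dz":0,"spin":0},{"dx":1.8,"dy":-0.22,"dz":0,"spin":0},{"dx":2,"dy":-0.25,"dz":0,"spin":0},{"dx":2,"dy":-0.25,"dz":0,"spin":0}]' 0
python3 a.py 14 -13; python3 fit.py 14
```

```text
t: 18.15
tcp_pos: [0.5746, 0.1209, 0.3686]
orientation: [-0.664, 0.748, 0.0, -0.0]
force: [0.5, -0.1, -0.8]
grip_width: -0.0
18.15 [0.57458632 0.12088198 0.36864322] [ 0.45451376 -0.14048368 -0.82218429]
loom x,y -0.05508597874339838 0.026773185701067497
14 ('scene', 'top') 820 -13.07 [ 0.8 -1.5  0.1] cost/pt mm 0.9967310556956023
14 ('scene',) 410 -13.13 [ 0.9 -1.5  0.2] cost/pt mm 0.9720486452911454
14 ('top',) 410 -12.94 [-0.8 -1.9  0.1] cost/pt mm 0.9941972334889856
```

View pics/s14.png

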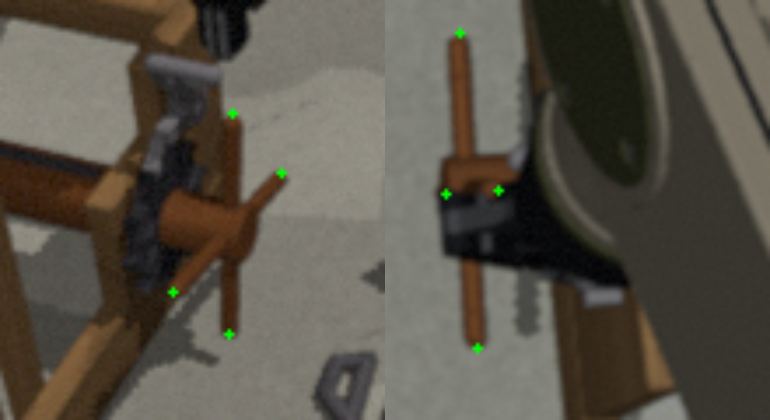

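```bash
python3 -m creep '[{"dx":-1.5,"dy":0.18,"dz":0,"spin":0},{"dx":-4,"dy":0.5,"dz":2,"spin":0},{"dx":-7,"dy":0.9,"dz":5,"spin":0},{"dx":-10,"dy":0.9,"dz":8,"spin":0},{"dx":-12,"dy":0.9,"dz":8,"spin":0},{"dx":-12,"dy":0.9,"dz":8,"spin":0},{"dx":-12,"dy":0.9,"dz":8,"spin":0},{"dx":-12,"dy":0.9,"dz":8,"spin":0}]' 0
python3 a.py 15 -13; python3 fit.py 15
cat > pin.py <<'E'
import sys;sys.argv=sys.argv[:1]
from fit import *
def f(k):
  for n in('scene','top'):
    P=cl(n,k);P=P[(P[:,1]>.012)&(P[:,1]<.042)&(P[:,2]>.19)&(P[:,2]<.235)&(abs(P[:,0]+.02)<.04)]
    s=least_squares(lambda p:np.hypot(P[:,0]-p[0],P[:,2]-p[1])-.006,[-.012,.211],loss='soft_l1',f_scale=.001)
    print(k,n,len(P),(s.x*1000).round(1),'angle',np.degrees(np.arctan2(s.x[1]-.15,s.x[0]+.05)).round(1))
f('0');f('15')
E
python3 pin.py
```

```text
t: 19.05
tcp_pos: [0.4548, 0.1298, 0.4479]
orientation: [-0.664, 0.748, 0.0, -0.0]
force: [0.3, -0.2, -0.9]
grip_width: 0.002
19.05 [0.45481445 0.12984592 0.44787222] [ 0.34111944 -0.18736207 -0.93704636]
loom x,y -0.1748897963027843 0.021068744074922204
15 ('scene', 'top') 903 -13.33 [ 0.9 -1.4  0.3] cost/pt mm 1.032201530204548
15 ('scene',) 415 76.58 [ 1.1 -1.4  0.4] cost/pt mm 0.9768951209932668
15 ('top',) 488 -13.18 [-0.1 -1.7  0.3] cost/pt mm 1.0587947317109396
0 scene 81 [-10.7 210. ] angle 56.7
0 top 148 [-11.7 209.4] angle 57.2
15 scene 82 [-11.1 209.8] angle 57.0
15 top 148 [-11.9 209.4] angle 57.4
```

View pics/s15.png

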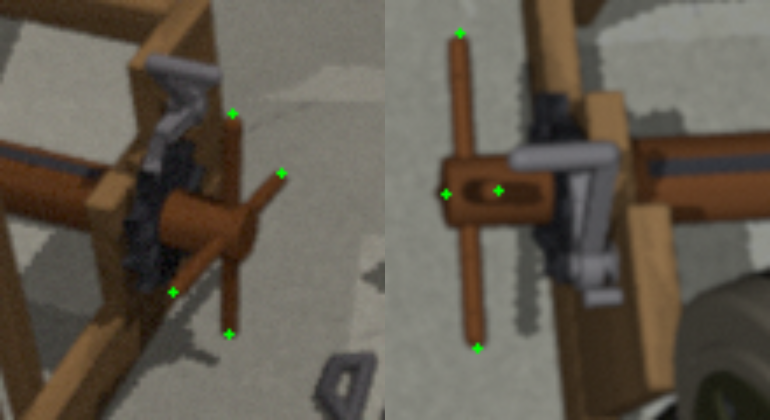

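Run:
```python
from h import *
print(r.finish_job())
```

```text
the job is handed in; nothing more can be done
None
```

The job was done in the order asked, and I handed it in at about 19 s of the 56 s allowed.

1. **Pawl off:** I used the closed fingertips and gripped nothing. I pushed the pawl pin to -x until the pawl lay back on its own.
2. **Wheel back:** I then pushed the upper spoke back one notch. The first push stopped a little short (wheel about +0.11 rad), so I pushed a few millimetres more.
3. **Pawl down:** I tipped the pawl over again and moved the arm clear.

**Last checks:**
- **Wheel:** the spoke leaned 21.7° forward at the start and about 13.3° back at the end. That puts the wheel at about +0.05 rad, inside the 0 to 0.12 band, and the picture shows the groove on top.
- **Pawl:** the pin measured within 0.4 mm of its seated position at the start, in both cameras, so I read the pawl as fully in the teeth.
- **Forces:** the contact readings I saw were about 5 N.
- **Things beside the loom:** I never went near the scissors, bottle or bar, but did not measure them again at the end.

Two spoke fits disagreed with the rest. One was made while the gripper hid the spoke, so I discarded it and measured again with the arm clear. The last scene-camera fit came out at 76.6°, which is the same cross a quarter turn on (-13.4°).

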